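# Tally two cells on the differential cell counter

## Robot

A 6-joint arm with a two-finger parallel gripper is mounted at the origin on a cart in front of the work surface, level with it; the furniture and walls round the work are solid. World frame = base frame: x ahead of the robot, y to its left, z up, the work surface at z = 0. Lengths are in m, angles in degrees, forces in N, time in s.
With the tool pointing down it reaches from about 0.35 to 0.725 m from the base axis. Payload 4.3 kg.
Tool frame: the origin (TCP) lies midway between the tips of the shut fingers; the grasp point (between the pads) lies 19 mm behind it (robot.hold_point_z is the distance from the TCP to the grasp point, in m); z points along the fingers, y is the line along which they close (so a half turn about z gives the same grasp; the last joint's range is limited). The gripper opens to 85 mm and grips with 20 to 120 N. Pads are 22 mm wide; open, the fingers measure 114 mm over their backs; the gripper's body (76 mm by 85 mm) begins 54 mm behind the grasp point. The pads swing forward as they close: fully open they stand 13 mm farther back than shut.
Start: joints at [-6.32, 21.618, 4.641, 73.018, 0, 83.68], TCP at [0.575, 0, 0.231] pointing down, gripper open.
Joint ranges: [-156.06, 156.06], [-48.1, 94.91], [-58.44, 69.94], [-101.28, 121.22], [-78.64, 73.56], [-180, 180]. Speed limits (degrees/s): [147.25, 147.25, 180, 180, 180, 180].

## Interface

Orientations are given as [roll, pitch, yaw] about the fixed x, y, z axes, in that order (R = Rz(yaw) Ry(pitch) Rx(roll)).
In Python, from station import robot, read_camera, get_calibration, find_in, regions_of gives the robot as it stands.
- The arm moves only by the shell command python3 -m pendant 'ROWS' [OPENING]. ROWS is text: rows parted by semicolons, each of 6 numbers parted by spaces: the shift along the tool's x, y, z scaled (see below), then the turn, a rotation vector about the tool's x, y, z scaled (see below). A call has 1 to 20 rows; each row is the pose to reach, as a shift and turn from the pose commanded when the call began, along the tool's axes at that moment, turning the shorter way round; what a row does not reach only later rows make up. The controller multiplies each number of a shift by 400 mm and each number of a turn by 2 pi rad. A row lasts 1/10 s, in which the tool goes at most 50 mm and 8.59 degrees, less where a joint would pass 70% of its speed; a pose out of reach is approached as far as the arm can. A call with a number of a shift or a turn outside -1 to 1 is refused whole. A call with a gripper value outside its range is refused whole. OPENING is the opening in per cent of the stroke, from 0 (shut) to 100 (fully open), set as the call begins (- or left out, the last holds). The fingers move at their own pace and stop on an object; the grip force is fixed at half the most. Time passes only in rows, so rows that repeat a pose let the fingers close. It gives the time, the measured TCP pose, the force, the opening and the grip force at its end, in the units of the state.
- robot.sense(): the state, without advancing time (a new reading comes with each control period).
- read_camera(name): name is "scene" or "side" or "wrist"; returns the picture (384x512x3 uint8, blue, green, red); there is no depth.
- get_calibration(name): a dict with "K" (3x3 intrinsics, pixels), "view" (4x4, takes a point from world to camera coordinates). Camera axes: x right, y up, looking along -z (the intrinsics and any distortion apply to the point x, -y, -z); pixel columns grow to the right and rows downward; lengths in m; the calibration is good to about 2 mm. The wrist camera is an equidistant fisheye: a pixel r from the principal point sees the ray r / f radians off the axis. A picture is of the moment at which its call begins: read the wrist's pose just before it. get_calibration takes no time and is no camera call; for the wrist camera it gives the pose at the moment of the call.
- robot.close_job(): hands the job in; it is judged then, once.
Trained networks look in the newest picture that a camera, given by its name, has taken for a name from the list of things; names that differ only in an ending like _2 or _b are one class to them, and where a whole thing is asked for, a point or a joint stands for the part that bears it (a point fixed in the world has none). Each returns a list of dicts, best first, with "confidence" (0 to 1); they miss things now and then, are a little off and sometimes report something else, mostly with a low value. They report only what shows in the picture. A call takes as long as a camera call.
- find_in(camera, target): "position" ([column, row] in pixels, amid what is visible of it).
- regions_of(camera, target): "region" (384x512 bool, what is visible of it) and "position" ([column, row] in pixels, amid what is visible of it).
The state is a dict: "clock": time; "qpos": joint angles; "dq": joint speeds; "tau": joint torques, N m; "eef_pos": TCP position; "ee_rot": TCP orientation; "force": force on the tool from outside, world axes, zero at the start; "wrist_torque": the same for the moment, N m; "width": finger opening in m; "grip_force": force on a finger pad.
Only numpy, scipy, OpenCV 4.12 (cv2) and the standard library are available. Lean on these libraries where they do the work, as an engineer would, in place of code of your own. Each camera call takes 0.05 s, during which the arm holds its last target. There are 200 camera calls.

## Task

Log the two cells just called from the microscope on the four-key cell counter: with a fingertip, gently press the second key from the left right down and let it spring back up, then do the same with the fourth key, the one at the far right (left and right as seen facing the keys from the robot's side). Do not press the other two keys, do not lift, shove or tip the counter, leave the things lying round it where they are, and draw the hand clear.

Things in the scene. Friction and masses are not known exactly. Their poses are not given: they have to be found in the camera images.
- cell_counter: Grey wedge-shaped cell counter, 104 x 172 x 54 mm, about 0.8 kg, loose on the bench (over 9 N on a key tips it). Origin on the bench under its middle; -x (key side) towards the robot, +y left, +z up. Housing x -28 to 52, y -64 to 86 mm; four key levers, 16 mm wide, stick out in front at x -52 to -30 mm, y = 65, 29, -7, -43 mm from left to right. Unused reset knob on the right end, y -66 to -86 mm.
- first_key (a point): Round finger pad (14 mm across) on the leftmost of the four key levers along the low front edge of the counter; this point is the centre of the pad's top face, 20 mm above the bench with the key up. Not to be pressed.
- second_key (a point): Round finger pad (14 mm across) on the second from the left of the four key levers along the low front edge of the counter; this point is the centre of the pad's top face, 20 mm above the bench with the key up. To be pressed first; it moves down with the key, about 5 mm.
- third_key (a point): Round finger pad (14 mm across) on the third from the left of the four key levers along the low front edge of the counter; this point is the centre of the pad's top face, 20 mm above the bench with the key up. Not to be pressed.
- fourth_key (a point): Round finger pad (14 mm across) on the rightmost (fourth from the left) of the four key levers along the low front edge of the counter; this point is the centre of the pad's top face, 20 mm above the bench with the key up. To be pressed second; it moves down with the key, about 5 mm.
- cell_counter_key0 (a joint): Angle of the first key from the left, rad: 0 up, 0.244 at its lower stop (pad 5 mm lower). Hinged at its rear end, 20 mm behind the pad's centre and 8 mm below its top; a return spring resists, at the pad's centre, with 0.3 N at first and 2.8 N at the stop (more nearer the hinge). Let go, it comes back up to 0 to 0.03.
- cell_counter_key1 (a joint): Angle of the second key from the left, rad: 0 up, 0.244 at its lower stop (pad 5 mm lower). Hinged at its rear end, 20 mm behind the pad's centre and 8 mm below its top; a return spring resists, at the pad's centre, with 0.3 N at first and 2.8 N at the stop (more nearer the hinge). Let go, it comes back up to 0 to 0.03.
- cell_counter_key2 (a joint): Angle of the third key from the left, rad: 0 up, 0.244 at its lower stop (pad 5 mm lower). Hinged at its rear end, 20 mm behind the pad's centre and 8 mm below its top; a return spring resists, at the pad's centre, with 0.3 N at first and 2.8 N at the stop (more nearer the hinge). Let go, it comes back up to 0 to 0.03.
- cell_counter_key3 (a joint): Angle of the fourth key from the left, rad: 0 up, 0.244 at its lower stop (pad 5 mm lower). Hinged at its rear end, 20 mm behind the pad's centre and 8 mm below its top; a return spring resists, at the pad's centre, with 0.3 N at first and 2.8 N at the stop (more nearer the hinge). Let go, it comes back up to 0 to 0.03.
- blue_pen: Pen, 142 mm long, 10 mm thick, lying loose on the bench in front of the counter. Origin: centre of its underside; long axis y. To be left alone.
- petri_dish: Small clear round dish, 57 mm across, 14 mm high, loose beside the left or right end of the counter. Origin: centre of its underside. To be left alone.
- cover_glass_box: Small white box, 36 x 36 x 16 mm, loose beside the other end of the counter. Origin: centre of its underside. To be left alone.
- slide_mailer: Flat white slide mailer, 34 x 84 x 9 mm, long axis y, loose behind the counter. Origin: centre of its underside. To be left alone.

How it is judged:
By the outcome, as a careful person would: the job done as asked, in the order asked, and still so for the second after the job is handed in, with the robot touching nothing.
It also fails if it takes over 45 s, if anything falls off the work surface, if the arm or the gripper's body presses on something with over 40 N, if the wrist force passes 120 N, or if a joint passes its speed limit or range.

## Working session

There is one attempt and no reset: what is moved stays moved. The work goes in short steps, Python scripts to look and compute and a shell command to move; the robot and the scene stay as the last step left them, time stands still between calls to the robot, and variables do not carry over. Pictures are saved under pics/ and viewed, at most 10 in all, crops included, and the job is handed in when it is done.

```bash
mkdir -p pics
cat > h.py <<'E'
import numpy as np,cv2
from station import robot, read_camera, get_calibration, find_in, regions_of
def ray(cal,p,fish=False):
    K=np.array(cal["K"]);V=np.array(cal["view"]);R=V[:3,:3];c=-R.T@V[:3,3]
    x=(p[0]-K[0,2])/K[0,0];y=(p[1]-K[1,2])/K[1,1]
    if fish:
        r=np.hypot(x,y);d=np.array([np.sin(r)*x/r,-np.sin(r)*y/r,-np.cos(r)]) if r>0 else np.array([0,0,-1.])
    else: d=np.array([x,-y,-1])
    return c,R.T@d
def at_z(cal,p,z,fish=False):
    c,d=ray(cal,p,fish); return c+d*(z-c[2])/d[2]
def proj(cal,P,fish=False):
    K=np.array(cal["K"]);V=np.array(cal["view"]);q=V[:3,:3]@np.array(P)+V[:3,3];a=np.array([q[0],-q[1]]);w=-q[2]
    r=np.hypot(*a);s=np.arctan2(r,w)/r if fish else 1/w
    return a*s*np.array([K[0,0],K[1,1]])+K[:2,2]
E
cat > look.py <<'E'
from h import *
import sys
tag=sys.argv[1]
for c in sys.argv[2:]:
    f=c=="wrist";cal=get_calibration(c);im=read_camera(c)
    cv2.imwrite(f"pics/{tag}_{c}.png",im)
    for t,z in [("cell_counter",.02),("first_key",.02),("second_key",.02),("third_key",.02),("fourth_key",.02),("blue_pen",.005),("petri_dish",.007),("cover_glass_box",.008)]:
        for r in find_in(c,t)[:2]: print(c,t,np.round(r["position"],1),round(r["confidence"],2),np.round(at_z(cal,r["position"],z,f),4))
s=robot.sense();print(s["clock"],s["eef_pos"],s["ee_rot"],s["force"],s["width"])
E
python3 look.py a scene wrist; python3 -c "
import cv2,numpy as np
cv2.imwrite('pics/a.png',cv2.resize(np.hstack([cv2.imread('pics/a_scene.png'),cv2.imread('pics/a_wrist.png')]),(800,300)))"
```

```text
scene cell_counter [241.  212.5] 0.9 [0.54   0.2834 0.02  ]
scene first_key [210.6 211. ] 0.46 [0.4986 0.3302 0.02  ]
scene blue_pen [199.8 253.7] 0.51 [0.4156 0.2652 0.005 ]
scene cover_glass_box [209.9 189.6] 0.57 [0.552  0.3963 0.008 ]
wrist cell_counter [222.6   7. ] 0.8 [0.5343 0.1992 0.02  ]
wrist blue_pen [144.8   1.6] 0.62 [0.4286 0.2243 0.005 ]
wrist blue_pen [192.9  60.4] 0.2 [0.4959 0.135  0.005 ]
wrist petri_dish [194.   58.5] 0.95 [0.4977 0.137  0.007 ]
0.9 [ 5.75052304e-01 -5.89683589e-07  2.31357788e-01] [1.79990063e+02 9.65811997e-04 9.00018090e+01] [ 0.49739341 -0.31805502  0.46069624] 0.0854378374073307
```

```bash
python3 -m pendant '0.1 -0.03 0 0 0 0;0.2 -0.06 0 0 0 0;0.3 -0.09 0 0 0 0;0.4 -0.12 0 0 0 0;0.5 -0.15 0 0 0 0;0.55 -0.15 0 0 0 0;0.55 -0.15 0 0 0 0;0.55 -0.15 0 0 0 0;0.55 -0.15 0 0 0 0' 0; python3 look.py b wrist scene;python3 -c "
import cv2,numpy as np
cv2.imwrite('pics/b.png',cv2.resize(np.hstack([cv2.imread('pics/b_scene.png')[130:290,130:343],cv2.imread('pics/b_wrist.png')[:,:]][:1]),(800,600)))"
```

```text
clock: 1.8
eef_pos: [0.5153, 0.2191, 0.2313]
ee_rot: [180.0, 0.0, 89.9]
force: [0.1, -0.3, 0.2]
width: 0.0004
grip_force: 0.0
wrist cell_counter [274.7 120.8] 0.94 [0.5364 0.2761 0.02  ]
wrist first_key [180.8 119.6] 0.7 [0.4238 0.2796 0.02  ]
wrist first_key [244.2  71. ] 0.63 [0.5007 0.3358 0.02  ]
wrist second_key [238.5 101.8] 0.6 [0.4939 0.2989 0.02  ]
wrist third_key [233.9 127.5] 0.71 [0.4882 0.2683 0.02  ]
wrist fourth_key [347.7 138.4] 0.75 [0.6265 0.2569 0.02  ]
wrist fourth_key [226.8 160.1] 0.58 [0.479  0.2291 0.02  ]
wrist blue_pen [182.4 120.6] 0.75 [0.422 0.278 0.005]
wrist petri_dish [241.1 224.8] 0.98 [0.4941 0.1406 0.007 ]
scene cell_counter [242.7 215.1] 0.68 [0.537  0.2752 0.02  ]
scene first_key [208.5 189.3] 0.62 [0.5413 0.3873 0.02  ]
scene first_key [207.3 212. ] 0.45 [0.4918 0.3325 0.02  ]
scene second_key [220.3 219.4] 0.5 [0.4961 0.2973 0.02  ]
scene blue_pen [198.9 250.6] 0.55 [0.4195 0.2726 0.005 ]
scene blue_pen [213.4 219. ] 0.35 [0.4971 0.3208 0.005 ]
scene cover_glass_box [205.8 186. ] 0.66 [0.5537 0.4124 0.008 ]
2.7 [0.51503588 0.22004773 0.23132395] [1.79992678e+02 7.77561556e-04 9.00061718e+01] [-0.21053802  1.0647894   0.7186517 ] 0.00018108201063887376
```

View pics/b_wrist.png

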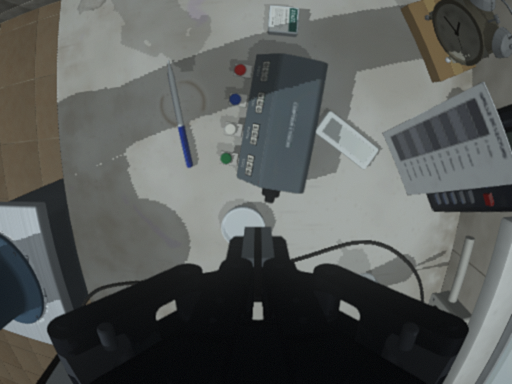

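```bash
python3 -m pendant '0.06 -0.06 0 0 0 -0.022;0.125 -0.15 0 0 0 -0.044;0.125 -0.15 0.05 0 0 -0.066;0.125 -0.15 0.1 0 0 -0.088;0.125 -0.15 0.15 0 0 -0.11;0.125 -0.15 0.175 0 0 -0.132;0.125 -0.15 0.175 0 0 -0.154;0.125 -0.15 0.175 0 0 -0.176;0.125 -0.15 0.175 0 0 -0.198;0.125 -0.15 0.175 0 0 -0.218;0.125 -0.15 0.175 0 0 -0.218;0.125 -0.15 0.175 0 0 -0.218;0.125 -0.15 0.175 0 0 -0.218'; python3 look.py c wrist side
```

```text
clock: 4.0
eef_pos: [0.455, 0.27, 0.1613]
ee_rot: [180.0, 0.0, 168.4]
force: [0.1, 0.6, 0.2]
width: 0.0001
grip_force: 0.0
wrist cell_counter [296.3 232.2] 0.73 [0.5168 0.2985 0.02  ]
wrist cell_counter [385.2 235.6] 0.16 [0.5441 0.3965 0.02  ]
wrist first_key [328.6 209.4] 0.55 [0.4991 0.3355 0.02  ]
wrist second_key [296.1 209.3] 0.55 [0.4919 0.3023 0.02  ]
wrist third_key [260.5 209.3] 0.58 [0.4845 0.2671 0.02  ]
wrist fourth_key [228.  212.4] 0.86 [0.4812 0.2342 0.02  ]
wrist blue_pen [259.8 139.5] 0.66 [0.4172 0.2802 0.005 ]
wrist petri_dish [152.2 239. ] 0.82 [0.4998 0.1381 0.007 ]
wrist cover_glass_box [384.7 234.4] 0.94 [0.5488 0.4007 0.008 ]
side cell_counter [255.1 221. ] 0.64 [0.5424 0.2804 0.02  ]
side first_key [256.9 240.9] 0.61 [0.5009 0.3314 0.02  ]
side second_key [263.9 233.3] 0.37 [0.5015 0.3021 0.02  ]
side second_key [273.6 230.3] 0.18 [0.4884 0.2805 0.02  ]
side third_key [273.3 232.2] 0.52 [0.4856 0.2862 0.02  ]
side blue_pen [297.4 249.1] 0.47 [0.4187 0.2863 0.005 ]
side petri_dish [298.5 200. ] 0.87 [0.5032 0.1357 0.007 ]
side petri_dish [219.9 254.9] 0.65 [0.5507 0.405  0.007 ]
side cover_glass_box [272.5 231.2] 0.69 [0.495  0.2744 0.008 ]
side cover_glass_box [221.1 255.6] 0.5 [0.5466 0.4056 0.008 ]
4.9 [0.45503952 0.26999304 0.16131343] [-1.79999725e+02  5.31191305e-03  1.68476134e+02] [-0.15403355  0.14621015 -0.10587284] 8.888045923102313e-05
```

View pics/c_wrist.png

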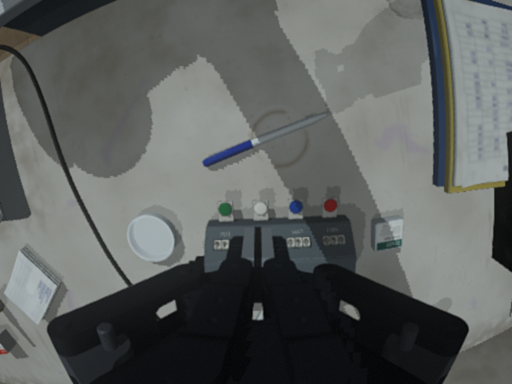

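View pics/c_side.png

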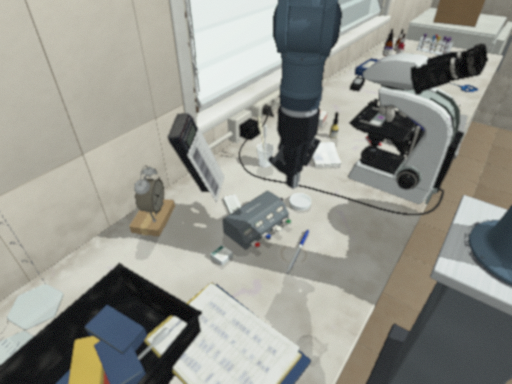

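```bash
cat > keys.py <<'E'
from h import *
import sys
cal=get_calibration("wrist");im=read_camera("wrist");cv2.imwrite(f"pics/{sys.argv[1]}_wrist.png",im)
hsv=cv2.cvtColor(im,cv2.COLOR_BGR2HSV);s=robot.sense();e=np.array(s["eef_pos"])
R=cv2.Rodrigues(np.zeros(3))[0]
from scipy.spatial.transform import Rotation as Ro
R=Ro.from_euler("xyz",s["ee_rot"],degrees=True).as_matrix()
prior=[(.5,.336),(.492,.301),(.485,.266),(.479,.231)]
P=[]
for n,m,p in [("red",(hsv[...,0]<8)|(hsv[...,0]>172),prior[0]),("blue",abs(hsv[...,0].astype(int)-116)<12,prior[1]),("white",hsv[...,2]>170,prior[2]),("green",abs(hsv[...,0].astype(int)-70)<18,prior[3])]:
    u=proj(cal,(*p,.018),True);yy,xx=np.mgrid[:384,:512];w=np.hypot(xx-u[0],yy-u[1])<14
    k=m&w&((hsv[...,1]>110) if n!="white" else (hsv[...,1]<60))
    a=np.argwhere(k)
    if len(a)<10: print(n,"none",u);continue
    lo,hi=np.percentile(a,[2,98],axis=0);c=((lo+hi)/2)[::-1];W=at_z(cal,c,.018,True);P.append((W))
    print(n,len(a),np.round(c,1),np.round(hi-lo,1),np.round(W,4),"tool delta/400mm",np.round(R.T@(W-e)/.4,4))
P=np.array(P);d=P[0]-P[-1];print("span",np.hypot(*d[:2]),"yaw",np.degrees(np.arctan2(-d[0],d[1])),s["eef_pos"],s["ee_rot"],s["force"])
E
python3 keys.py d
```

```text
red 115 [330.4 205.5] [11.  10.7] [0.4959 0.3383 0.018 ] tool delta/400mm [-0.0661  0.1876  0.3583]
blue 119 [295.5 206.5] [11. 11.] [0.4894 0.3024 0.018 ] tool delta/400mm [-0.0681  0.0965  0.3583]
white 38 [258.6 207.1] [6.3 7.3] [0.4825 0.2656 0.018 ] tool delta/400mm [-0.0695  0.0029  0.3583]
green 104 [224.5 209. ] [10.  10.9] [0.4776 0.2312 0.018 ] tool delta/400mm [-0.0746 -0.0838  0.3583]
span 0.10861940054210786 yaw -9.721089803610996 [0.45502497 0.27001042 0.16130279] [1.79999703e+02 3.75599354e-03 1.68481525e+02] [ 0.51203521 -0.41033839 -0.5564015 ]
```

```bash
python3 -m pendant '-0.025 0.05 0.08 0 0 -0.005;-0.053 0.0965 0.18 0 0 -0.005;-0.053 0.0965 0.24 0 0 -0.005;-0.053 0.0965 0.29 0 0 -0.005;-0.053 0.0965 0.3 0 0 -0.005;-0.053 0.0965 0.3 0 0 -0.005;-0.053 0.0965 0.3 0 0 -0.005'; python3 keys.py e; python3 -c "
from h import *
a=read_camera('side')[190:280,210:330];w=cv2.imread('pics/e_wrist.png')[130:330,150:390]
cv2.imwrite('pics/e.png',np.hstack([cv2.resize(a,(400,300),interpolation=2),cv2.resize(w,(400,300),interpolation=2)]))"
```

```text
clock: 5.65
eef_pos: [0.4844, 0.3039, 0.0426]
ee_rot: [179.9, 0.1, 170.3]
force: [-0.1, 0.1, -0.4]
width: -0.0001
grip_force: 0.0
red 279 [314.5 233.5] [15. 19.] [0.4965 0.3376 0.018 ] tool delta/400mm [-0.0149  0.0875  0.0623]
blue 47 [255.5 225. ] [ 4.  13.1] [0.4845 0.3028 0.018 ] tool delta/400mm [ 0.     -0.0034  0.0621]
white 262 [196.6 232. ] [16.  16.8] [0.4832 0.2661 0.018 ] tool delta/400mm [-0.0123 -0.0943  0.062 ]
green 269 [143.5 230.7] [16.6 16.3] [0.4773 0.2312 0.018 ] tool delta/400mm [-0.0124 -0.1827  0.0619]
span 0.1080779186678441 yaw -10.274450509584376 [0.48468495 0.30408835 0.04285118] [1.79908807e+02 1.30497274e-01 1.70271763e+02] [-0.62637987  0.84388304  0.25088722]
```

View pics/e.png

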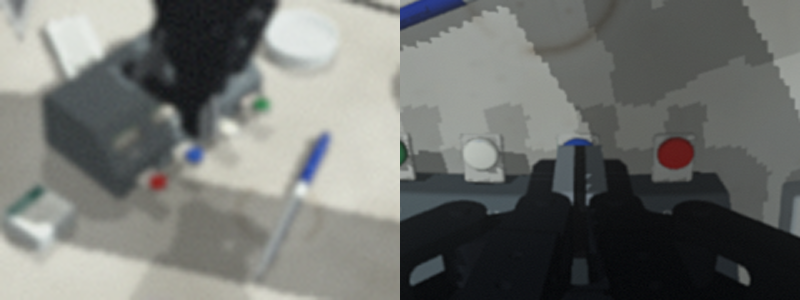

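```bash
python3 -m pendant '0.006 -0.0035 0.02 0 0 0;0.006 -0.0035 0.04 0 0 0;0.006 -0.0035 0.05 0 0 0;0.006 -0.0035 0.055 0 0 0;0.006 -0.0035 0.0575 0 0 0;0.006 -0.0035 0.06 0 0 0;0.006 -0.0035 0.06 0 0 0'; python3 -m pendant '0 0 0.0015 0 0 0;0 0 0.0025 0 0 0;0 0 0.0025 0 0 0'
```

```text
clock: 6.45
eef_pos: [0.4807, 0.3026, 0.0173]
ee_rot: [-180.0, -0.0, 170.3]
force: [-1.3, -0.0, 2.1]
width: 0.0004
grip_force: 0.8
clock: 6.75
eef_pos: [0.4808, 0.3027, 0.0164]
ee_rot: [180.0, -0.0, 170.3]
force: [-2.1, -0.5, 2.6]
width: -0.0001
grip_force: 1.6
```

```bash
python3 -m pendant '0 0 0.0012 0 0 0;0 0 0.0012 0 0 0'; python3 -m pendant '0 0 0.001 0 0 0;0 0 0.001 0 0 0'
```

```text
clock: 6.95
eef_pos: [0.4807, 0.3027, 0.0158]
ee_rot: [180.0, -0.0, 170.3]
force: [-3.7, -0.1, 3.0]
width: -0.0001
grip_force: 1.9
clock: 7.15
eef_pos: [0.4806, 0.3027, 0.0153]
ee_rot: [-180.0, -0.0, 170.3]
force: [-4.0, -0.2, 4.2]
width: -0.0004
grip_force: 2.1
```

```bash
python3 -m pendant '0.0025 0 0 0 0 0;0.004 0 0 0 0 0;0.004 0 0 0 0 0'; python3 -m pendant '0.0005 0 0.001 0 0 0;0.0005 0 0.001 0 0 0'
```

```text
clock: 7.45
eef_pos: [0.4805, 0.3028, 0.0157]
ee_rot: [180.0, 0.1, 170.3]
force: [0.6, -1.3, 2.9]
width: -0.0001
grip_force: 0.9
clock: 7.65
eef_pos: [0.4801, 0.303, 0.0153]
ee_rot: [180.0, 0.1, 170.3]
force: [0.7, -0.3, 3.2]
width: -0.0002
grip_force: 0.9
```

```bash
python3 -m pendant '0.0005 0 0.0015 0 0 0;0.0005 0 0.0015 0 0 0'; python3 -m pendant '0.0005 0 0.0015 0 0 0;0.0005 0 0.0015 0 0 0'; python3 -c "
from h import *
a=read_camera('side')[205:255,230:297];read_camera('wrist')
w=read_camera('wrist')[130:330,150:390]
cv2.imwrite('pics/f.png',np.hstack([cv2.resize(a,(400,300),interpolation=2),cv2.resize(w,(400,300),interpolation=2)]))"
```

```text
clock: 7.85
eef_pos: [0.48, 0.3031, 0.0151]
ee_rot: [180.0, 0.1, 170.3]
force: [1.2, -1.8, 5.1]
width: -0.0002
grip_force: 2.3
clock: 8.05
eef_pos: [0.4801, 0.3031, 0.015]
ee_rot: [180.0, 0.2, 170.3]
force: [-0.9, -2.3, 8.0]
width: -0.0001
grip_force: 3.8
```

View pics/f.png

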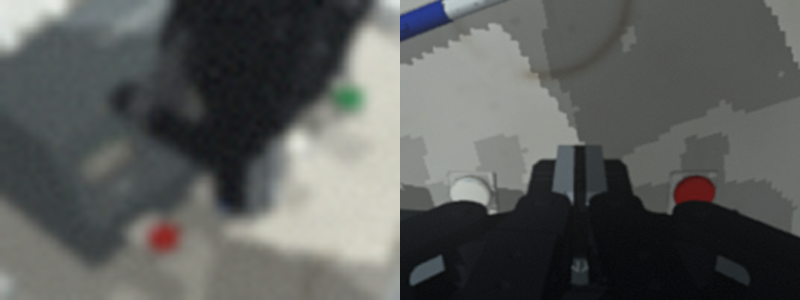

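```bash
python3 -m pendant '0 0 -0.005 0 0 0;0 0 -0.012 0 0 0;0 0 -0.02 0 0 0;0.02 0 -0.06 0 0 0;0.02 0 -0.12 0 0 0;0.02 0 -0.18 0 0 0;0.02 0 -0.18 0 0 0;0.02 0 -0.18 0 0 0'; python3 keys.py g
```

```text
clock: 9.0
eef_pos: [0.471, 0.3048, 0.0869]
ee_rot: [179.9, 0.1, 170.3]
force: [0.3, -0.3, 0.1]
width: 0.0003
grip_force: 0.0
red 217 [305. 225.] [14. 16.] [0.4951 0.3379 0.018 ] tool delta/400mm [-0.0472  0.093   0.1697]
blue 140 [258.  221.5] [ 9. 16.] [0.4859 0.3027 0.018 ] tool delta/400mm [-0.0393  0.0026  0.1697]
white 108 [209.5 225.4] [10.9 11. ] [0.483  0.2654 0.018 ] tool delta/400mm [-0.0478 -0.0908  0.1697]
green 178 [166.5 225. ] [14. 13.] [0.4773 0.2311 0.018 ] tool delta/400mm [-0.0484 -0.1776  0.1697]
span 0.10826718180739893 yaw -9.440085617316836 [0.47025593 0.30435933 0.08587373] [-1.79999045e+02 -1.71423313e-02  1.70294502e+02] [-0.0216124   1.17307294  0.07568214]
```

```bash
python3 -m pendant '-0.01 -0.08 0 0 0 0;-0.028 -0.15 0.01 0 0 0;-0.028 -0.1776 0.03 0 0 0;-0.028 -0.1776 0.09 0 0 0;-0.028 -0.1776 0.14 0 0 0;-0.028 -0.1776 0.152 0 0 0;-0.028 -0.1776 0.152 0 0 0;-0.028 -0.1776 0.152 0 0 0'; python3 keys.py h
```

```text
clock: 9.85
eef_pos: [0.47, 0.2328, 0.0253]
ee_rot: [180.0, 0.0, 170.3]
force: [-0.5, -0.5, 0.5]
width: 0.0
grip_force: 0.0
red 235 [429.  243.3] [15.3 16. ] [0.4967 0.3378 0.018 ] tool delta/400mm [-0.0203  0.2694  0.0195]
blue 316 [379. 245.] [18. 18.] [0.4895 0.3022 0.018 ] tool delta/400mm [-0.0175  0.1787  0.0195]
white 106 [318.5 245.4] [10.9 13. ] [0.482  0.2656 0.018 ] tool delta/400mm [-0.0145  0.0854  0.0194]
green none [257.0318494  250.90499706]
span 0.0736118003640227 yaw -11.515843466301988 [0.47050806 0.23291657 0.02572488] [1.79959962e+02 6.07630713e-02 1.70300630e+02] [-0.51000025  0.84308129 -0.39428527]
```

```bash
python3 -m pendant '0.004 -0.003 0.006 0 0 0;0.004 -0.003 0.012 0 0 0;0.005 -0.003 0.015 0 0 0;0.006 -0.003 0.018 0 0 0;0.007 -0.003 0.021 0 0 0;0.007 -0.003 0.021 0 0 0'; python3 -m pendant '0.001 0 0.002 0 0 0;0.0015 0 0.003 0 0 0;0.0015 0 0.003 0 0 0'
```

```text
clock: 10.5
eef_pos: [0.4672, 0.2319, 0.0167]
ee_rot: [180.0, 0.0, 170.3]
force: [0.7, 0.9, 1.0]
width: 0.0001
grip_force: 0.5
clock: 10.8
eef_pos: [0.4667, 0.2319, 0.0156]
ee_rot: [180.0, 0.0, 170.3]
force: [0.8, -0.3, 2.5]
width: 0.0002
grip_force: 0.8
```

```bash
python3 -m pendant '0.0005 0 0.002 0 0 0;0.0005 0 0.002 0 0 0'; python3 -m pendant '0.0005 0 0.0015 0 0 0;0.0005 0 0.0015 0 0 0'
```

```text
clock: 11.0
eef_pos: [0.4666, 0.2319, 0.0148]
ee_rot: [180.0, 0.0, 170.3]
force: [0.7, -0.1, 3.3]
width: 0.0
grip_force: 1.4
clock: 11.2
eef_pos: [0.4666, 0.232, 0.0147]
ee_rot: [180.0, 0.1, 170.3]
force: [0.2, -0.5, 6.3]
width: -0.0003
grip_force: 3.1
```

```bash
python3 -m pendant '0 0 -0.005 0 0 0;0 0 -0.012 0 0 0;0 0 -0.02 0 0 0;0.02 0 -0.06 0 0 0;0.02 0 -0.14 0 0 0;0.04 0 -0.24 0 0 0;0.06 0 -0.34 0 0 0;0.06 0 -0.34 0 0 0;0.06 0 -0.34 0 0 0;0.06 0 -0.34 0 0 0'; python3 keys.py i;python3 look.py j wrist | grep -E "pen|petri|box"; python3 -c "
from h import *
w=cv2.imread('pics/i_wrist.png');a=read_camera('side')[190:280,210:330]
cv2.imwrite('pics/i.png',np.hstack([cv2.resize(a,(400,300),interpolation=2),cv2.resize(w,(400,300),interpolation=2)]))"
```

```text
clock: 12.2
eef_pos: [0.4414, 0.2355, 0.1488]
ee_rot: [-179.9, -0.1, 170.3]
force: [-0.3, 0.5, 1.1]
width: 0.0003
grip_force: 0.0
red 114 [365.5 218.5] [11. 11.] [0.4959 0.3382 0.018 ] tool delta/400mm [-0.0925  0.2771  0.3252]
blue 119 [331.5 218.5] [11. 11.] [0.489  0.3022 0.018 ] tool delta/400mm [-0.0907  0.1854  0.3254]
white 44 [294.6 218.5] [7.  7.1] [0.4822 0.2653 0.018 ] tool delta/400mm [-0.0896  0.0917  0.3256]
green 116 [259.5 219.5] [11. 11.] [0.4773 0.2312 0.018 ] tool delta/400mm [-0.0918  0.0054  0.3257]
span 0.10866037439726126 yaw -9.867408150497937 [0.44110412 0.23539759 0.14838335] [-1.79903465e+02 -1.58013929e-01  1.70274779e+02] [-1.14262413  0.19945698 -0.40692724]
wrist blue_pen [297. 150.] 0.59 [0.4173 0.2782 0.005 ]
wrist petri_dish [178.2 246.7] 0.61 [0.4977 0.1384 0.007 ]
wrist cover_glass_box [412.2 245.3] 0.61 [0.5451 0.3993 0.008 ]
wrist cover_glass_box [363.9 213.8] 0.22 [0.4941 0.3397 0.008 ]
```

View pics/i.png

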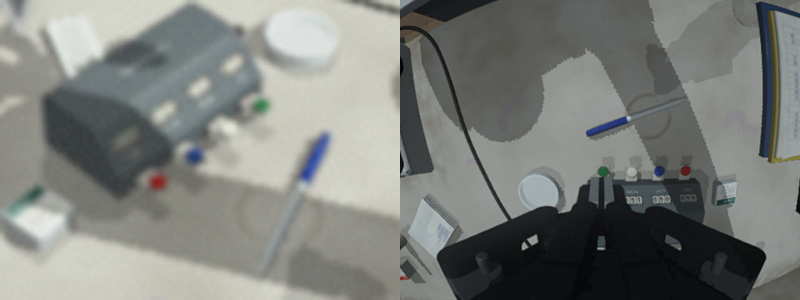

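All four keys are up in the picture. The counter (keys at rows 218–220, columns 259–366) and the pen, dish and box match their first measured positions to a few millimetres, and the hand is clear.

```bash
python3 -c "
from station import robot
print(robot.close_job())"
```

```text
the job is handed in; nothing more can be done
None
```

I pressed the second key and then the fourth down to their stops (peak readings about 8 N and 6 N). Both sprang back up, the counter stayed put to within about 1 mm, the hand is clear, and I handed the job in at about 13 s.

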